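# Put the swapped grinder heads back on their own jars

## Robot

A 6-joint arm with a two-finger parallel gripper is mounted at the origin on the work surface. World frame = base frame: x ahead of the robot, y to its left, z up, the work surface at z = 0. Lengths are in m, angles in degrees, forces in N, time in s.
With the tool pointing down it reaches from about 0.375 to 0.9 m from the base axis. Payload 3.1 kg.
Tool frame: the origin (TCP) lies on the centre line of the jaws, within the pads' length; the fingertips stand 8 mm ahead of it and the grasp point (between the pads) lies 11 mm behind it; z points along the fingers, y is the line along which they close (so a half turn about z gives the same grasp; the last joint's range is limited). The gripper opens to 87 mm and grips with 3 to 60 N. Pads are 19 mm wide; open, the fingers measure 117 mm over their backs; the gripper's body (75 mm by 190 mm) begins 51 mm behind the grasp point.
Start: joints at [54.517, 30.224, 82.088, -0, 67.689, -10.227], TCP at [0.267, 0.565, 0.231] pointing down, gripper open.
Joint ranges: [-176.69, 176.69], [-43.24, 126.21], [12.49, 139.97], [-82, 262], [0, 151.66], [-163.58, 163.58]. Speed limits (degrees/s): [159.86, 159.86, 180, 180, 180, 180].

## Interface

Orientations are given as a 3x3 rotation matrix whose columns are the frame's x, y, z axes.
In Python, from rig import * gives the robot as it stands.
- The arm moves only by the tool step_arm, never from a script. Its argument "targets" is a list of rows, each a list of 5 numbers: the opening, from -1 (shut) to 1 (fully open), then the shift along the world's x, y, z normalised to -1 to 1, where 1 is 0.25 m, then the turn about the world's z normalised to -1 to 1, where 1 is 180 degrees. In form: [[fingers, x, y, z, turn], ...]. A call has 1 to 20 rows; each row is the pose to reach, as a shift and turn from the pose commanded when the call began, turning the shorter way round; what a row does not reach only later rows make up. A row lasts 1/10 s, in which the tool goes at most 50 mm and 8.59 degrees, less where a joint would pass 70% of its speed; a pose out of reach is approached as far as the arm can. A call with a number of a shift or a turn outside -1 to 1 is refused whole. A call with a gripper value outside its range is refused whole. The fingers move at their own pace and stop on an object; the grip force is fixed at half the most. Time passes only in rows, so rows that repeat a pose let the fingers close. It gives the time, the measured TCP pose, the force, the opening and the grip force at its end, in the units of the state.
- read_state(): the state, without advancing time (a new reading comes with each control period).
- capture(name): name is "scene" or "top"; returns a dict with "color" (384x512x3 uint8, red, green, blue), "mtx" (3x3 intrinsics, pixels), "pose" (4x4, takes a point from camera to world coordinates). Camera axes: x right, y down, z forward; pixel columns grow to the right and rows downward; lengths in m; the calibration is good to about 2 mm. A picture is of the moment at which its call begins. There is no depth.
- hand_in(): hands the job in; it is judged then, once.
The state is a dict: "time_s": time; "joint_positions": joint angles; "qvel": joint speeds; "tau": joint torques, N m; "position": TCP position; "tcp_rot": TCP orientation; "force": force on the tool from outside, world axes, zero at the start; "moment": the same for the moment, N m; "opening": opening from 0.0 (shut) to 1.0 (fully open); "grasp_force": force on a finger pad.
Only numpy, scipy, OpenCV 4.12 (cv2) and the standard library are available. Lean on these libraries where they do the work, as an engineer would, in place of code of your own. Each camera call takes 0.05 s, during which the arm holds its last target. There are 200 camera calls.

## Task

All four grinder heads have been put on the wrong salt jars: move them about, using the empty steel tray as a spare place, until every head sits fully down on the jar whose salt has the colour of the head's disc and band. Keep the jars standing where they are, and leave the roll of packing tape alone.

Things in the scene. Friction and masses are not known exactly. Their poses are not given: they have to be found in the camera images.
- jar_pink: loose waisted glass jar of pink rock salt (pink from the side and round the head from above), sealed with pink foil, 0.26 kg. Origin: centre of underside, z up. Base 77 mm across, waist 51 mm at height 78, shoulder 53 mm across at height 100; neck 34 mm across from 100 to 117, top 4 mm bevelled to 28 mm. A seated head's underside rests on the shoulder, 100 mm above this origin.
- jar_yellow: loose waisted glass jar of yellow curry salt (yellow from the side and round the head from above), sealed with yellow foil, 0.26 kg. Origin: centre of underside, z up. Base 77 mm across, waist 51 mm at height 78, shoulder 53 mm across at height 100; neck 34 mm across from 100 to 117, top 4 mm bevelled to 28 mm. A seated head's underside rests on the shoulder, 100 mm above this origin.
- jar_green: loose waisted glass jar of green herb salt (green from the side and round the head from above), sealed with green foil, 0.26 kg. Origin: centre of underside, z up. Base 77 mm across, waist 51 mm at height 78, shoulder 53 mm across at height 100; neck 34 mm across from 100 to 117, top 4 mm bevelled to 28 mm. A seated head's underside rests on the shoulder, 100 mm above this origin.
- jar_blue: loose waisted glass jar of blue salt (blue from the side and round the head from above), sealed with blue foil, 0.26 kg. Origin: centre of underside, z up. Base 77 mm across, waist 51 mm at height 78, shoulder 53 mm across at height 100; neck 34 mm across from 100 to 117, top 4 mm bevelled to 28 mm. A seated head's underside rests on the shoulder, 100 mm above this origin.
- head_pink: black grinder head, pink disc on top, pink band; starts on a jar of another colour. 60 g, 61 mm high. Origin: centre of underside, z up. Steel collar 47 mm across from 0 to 22 mm, open below (bore 41 mm across, 20 deep), slips loosely over a jar's neck (no thread or snap); black grip 42 mm across from 22 to 60 mm: hold it here from above.
- head_yellow: black grinder head, yellow disc on top, yellow band; starts on a jar of another colour. 60 g, 61 mm high. Origin: centre of underside, z up. Steel collar 47 mm across from 0 to 22 mm, open below (bore 41 mm across, 20 deep), slips loosely over a jar's neck (no thread or snap); black grip 42 mm across from 22 to 60 mm: hold it here from above.
- head_green: black grinder head, green disc on top, green band; starts on a jar of another colour. 60 g, 61 mm high. Origin: centre of underside, z up. Steel collar 47 mm across from 0 to 22 mm, open below (bore 41 mm across, 20 deep), slips loosely over a jar's neck (no thread or snap); black grip 42 mm across from 22 to 60 mm: hold it here from above.
- head_blue: black grinder head, blue disc on top, blue band; starts on a jar of another colour. 60 g, 61 mm high. Origin: centre of underside, z up. Steel collar 47 mm across from 0 to 22 mm, open below (bore 41 mm across, 20 deep), slips loosely over a jar's neck (no thread or snap); black grip 42 mm across from 22 to 60 mm: hold it here from above.
- tray: empty square steel tray fixed on the bench, 100 by 100 mm, rim 12 mm high, wall and floor 2 mm thick; room for one head. Origin: centre of its underside, z up. Jars and tray stand at least 115 mm apart, centre to centre.
- tape: bystander: roll of brown packing tape lying flat, 100 mm across, 48 mm high; origin: centre of its underside
There are look-alikes about, which are no part of the job. Leave any red look-alike of the head_pink alone.

How it is judged:
By the outcome, as a careful person would: the job done as asked, in the order asked, and still so for the second after the job is handed in, with the robot touching nothing.
It also fails if it takes over 136 s, if anything falls off the work surface, if the arm or the gripper's body presses on something with over 40 N, if the wrist force passes 120 N, or if a joint passes its speed limit or range.

## Working session

There is one attempt and no reset: what is moved stays moved. The work goes in short steps, Python scripts to look and compute and a tool call to move; the robot and the scene stay as the last step left them, time stands still between calls to the robot, and variables do not carry over. Pictures are saved under pics/ and viewed, at most 14 in all, crops included, and the job is handed in when it is done.

Besides the shell and the picture viewer there is one more tool, called after "Emit:" as a command line: name --pt "numbers of a row" for each row, then --argument value for the rest. step_arm: Moves the arm, as the interface text tells. Scaled input: -1 to 1 covers 0.25 m each way for a shift and 180 degrees each way for a turn. Its arguments: {"type":"object","properties":{"targets":{"type":"array","items":{"type":"array","items":{"type":"number"}}}},"required":["targets"]}

```bash
mkdir -p pics
python3 - <<'E'
from rig import *
import cv2,numpy as np
for n in("scene","top"):
    c=capture(n);np.savez(n+"0.npz",**c);cv2.imwrite(f"pics/{n}0.png",cv2.resize(c["color"][:,:,::-1],None,fx=1.5,fy=1.5))
    print(n,c["mtx"].tolist(),c["pose"].round(3).tolist())
s=read_state();print(s["position"],s["tcp_rot"],s["opening"],s["time_s"])
E
```

```text
scene [[350.55187685127424, 0.0, 254.0045846345949], [0.0, 350.55187685127424, 189.45115334072185], [0.0, 0.0, 1.0]] [[-0.509, 0.68, -0.528, 0.995], [0.861, 0.396, -0.32, 0.362], [-0.008, -0.617, -0.787, 0.766], [0.0, 0.0, 0.0, 1.0]]
top [[418.1070186729217, 0.0, 256.67700445738467], [0.0, 418.1070186729217, 195.71580195389078], [0.0, 0.0, 1.0]] [[-0.008, -0.998, 0.061, 0.472], [-1.0, 0.008, -0.003, 0.076], [0.002, -0.061, -0.998, 1.358], [0.0, 0.0, 0.0, 1.0]]
[0.26624247 0.5647192  0.22965738] [[-9.04399518e-01  4.26685023e-01 -1.18450709e-03]
 [ 4.26686499e-01  9.04398137e-01 -1.62488062e-03]
 [ 3.77953782e-04 -1.97495444e-03 -9.99997978e-01]] 1.0018132133647029 0.1
```

View pics/scene0.png

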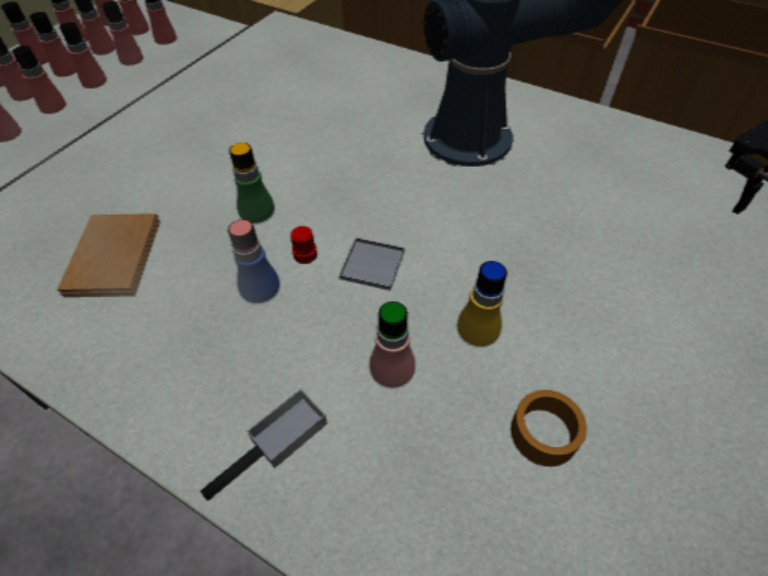

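View pics/top0.png

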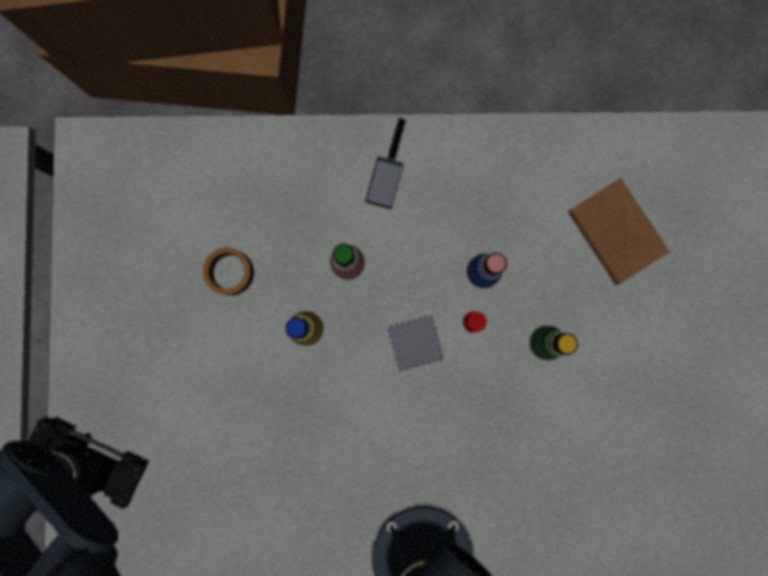

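The scene view (1.5x) shows green head on pink jar (392,315), pink head on blue jar (242,230), yellow head on green jar (241,150), blue head on yellow jar (491,270), with the tray at (372,263) and a red decoy at (303,243). The top view agrees: discs at (343,254), (495,263), (567,344), (297,328), tray at (415,343), tape at (228,271).

```bash
cat > h.py <<'E'
import cv2,numpy as np
HUE={"pink":(0,12,60,160,120),"yellow":(18,32,170,256,120),"green":(50,70,170,256,60),"blue":(110,130,180,256,60),"red":(0,5,200,256,100)}
def ray(c,uv):
    d=c["pose"][:3,:3]@np.linalg.solve(c["mtx"],[*uv,1]);return c["pose"][:3,3],d/np.linalg.norm(d)
def plane(c,uv,z):
    o,d=ray(c,uv);return o+d*(z-o[2])/d[2]
def tri(a,ua,b,ub):
    o,d=ray(a,ua);p,e=ray(b,ub)
    t=np.linalg.lstsq(np.c_[d,-e],p-o,rcond=None)[0];P,Q=o+d*t[0],p+e*t[1]
    return (P+Q)/2,np.linalg.norm(P-Q)
def blobs(c,mask,lo=15,hi=3000):
    n,_,s,ce=cv2.connectedComponentsWithStats(mask.astype(np.uint8))
    return [(ce[i].round(1).tolist(),s[i,:5].tolist()) for i in range(1,n) if lo<s[i,4]<hi]
def hmask(c,h):
    v=cv2.cvtColor(c["color"],cv2.COLOR_RGB2HSV);l=HUE[h];return (v[...,0]>=l[0])&(v[...,0]<=l[1])&(v[...,1]>=l[2])&(v[...,1]<l[3])&(v[...,2]>=l[4])
E
python3 - <<'E'
from h import *
s,t=[dict(np.load(n+"0.npz")) for n in("scene","top")]
D={"green":((392,313),(343,254)),"pink":((241,229),(495,263)),"yellow":((241,149),(567,344)),"blue":((491,270),(297,328)),"red":((302,234),(475,321))}
for k,(a,b) in D.items():
    out=[]
    for c,uv in((s,a),(t,b)):
        x,y=int(uv[0]/1.5),int(uv[1]/1.5);hsv=cv2.cvtColor(c["color"],cv2.COLOR_RGB2HSV)
        r=np.abs(c["color"].astype(int)-np.median(c["color"][y-1:y+2,x-1:x+2].reshape(-1,3),0)).sum(2)<75
        m=np.zeros_like(r);m[y-14:y+15,x-14:x+15]=r[y-14:y+15,x-14:x+15]
        n,l,st,ce=cv2.connectedComponentsWithStats(m.astype(np.uint8));i=l[y,x];out.append((ce[i],st[i,2:].tolist(),hsv[y,x].tolist()))
    P,e=tri(s,out[0][0],t,out[1][0]);print(k,P.round(4),"miss",e.round(4),"top@161",plane(t,out[1][0],.161).round(4)[:2],"sc@161",plane(s,out[0][0],.161).round(4)[:2],[o[1:] for o in out])
for n,q,c in(("top",[(389,326),(432,316),(443,359),(400,370)],t),("scene",[(360,239),(405,247),(391,288),(340,277)],s)):
    P=np.array([plane(c,np.array(u)/1.5,.012) for u in q]);print(n,P.round(3)[:,:2].tolist(),P.mean(0).round(4))
print(plane(t,np.array((228,271))/1.5,.03))
E
```

```text
green [0.6207 0.1527 0.1562] miss 0.0011 top@161 [0.6204 0.1519] sc@161 [0.6234 0.1548] [([18, 15, 201], [62, 240, 85]), ([15, 15, 170], [60, 166, 80])]
pink [ 0.6029 -0.1396  0.1619] miss 0.0006 top@161 [ 0.6032 -0.1399] sc@161 [ 0.6022 -0.14  ] [([14, 10, 111], [2, 109, 176]), ([12, 11, 100], [3, 93, 143])]
yellow [ 0.4469 -0.2723  0.1621] miss 0.0015 top@161 [ 0.4473 -0.2732] sc@161 [ 0.4455 -0.2728] [([12, 8, 74], [22, 255, 178]), ([11, 12, 107], [23, 209, 138])]
blue [0.4816 0.2455 0.1614] miss 0.001 top@161 [0.4818 0.2451] sc@161 [0.4811 0.2459] [([16, 11, 143], [113, 240, 137]), ([12, 13, 126], [113, 202, 121])]
red [ 0.4928 -0.1128  0.0599] miss 0.0022 top@161 [ 0.4906 -0.0973] sc@161 [ 0.5651 -0.0457] [([14, 11, 118], [1, 255, 144]), ([15, 13, 153], [0, 211, 122])]
top [[0.484, 0.064], [0.505, -0.028], [0.413, -0.05], [0.39, 0.042]] [0.448  0.0069 0.012 ]
scene [[0.412, -0.038], [0.386, 0.049], [0.487, 0.075], [0.512, -0.019]] [0.4494 0.0168 0.012 ]
[0.60369001 0.40575971 0.03      ]
```

Discs triangulate at about 161 mm, as they must; tray is at (0.449, 0.012). Plan: blue→tray, yellow→yellow, green→green, pink→pink, blue→blue.

Emit:
step_arm --pt "1 0.16 -0.227 0 0" --pt "1 0.32 -0.453 0 0" --pt "1 0.48 -0.68 0 0" --pt "1 0.48 -0.68 0 0" --pt "1 0.48 -0.68 0 0" --pt "1 0.48 -0.68 0 0"

```text
time_s: 0.7
position: [0.3874, 0.394, 0.2303]
tcp_rot: [[-0.903, 0.43, -0.001], [0.43, 0.903, -0.0], [0.001, -0.0, -1.0]]
force: [-0.0, 0.1, -0.6]
opening: 1.0
grasp_force: 0.0
```

Emit:
step_arm --pt "1 0.19 -0.3 0 0" --pt "1 0.38 -0.6 0 0" --pt "1 0.38 -0.6 0 0" --pt "1 0.38 -0.6 0 0" --pt "1 0.38 -0.6 0 0" --pt "1 0.38 -0.6 -0.1 0" --pt "1 0.38 -0.6 -0.2 0" --pt "1 0.38 -0.6 -0.3 0" --pt "1 0.38 -0.6 -0.384 0" --pt "1 0.38 -0.6 -0.384 0" --pt "1 0.38 -0.6 -0.384 0" --pt "1 0.38 -0.6 -0.384 0"

```text
time_s: 1.9
position: [0.482, 0.2466, 0.1356]
tcp_rot: [[-0.905, 0.425, 0.002], [0.425, 0.905, 0.001], [-0.001, 0.002, -1.0]]
force: [1.0, -0.1, -1.2]
opening: 0.998
grasp_force: 0.0
```

Emit:
step_arm --pt "-1 0 0 0 0" --pt "-1 0 0 0 0" --pt "-1 0 0 0 0" --pt "-1 0 0 0 0" --pt "-1 0 0 0 0" --pt "-1 0 0 0 0" --pt "-1 0 0 0 0" --pt "-1 0 0 0 0" --pt "-1 0 0 0.04 0" --pt "-1 0 0 0.08 0" --pt "-1 0 0 0.12 0" --pt "-1 0 0 0.18 0" --pt "-1 0 0 0.25 0" --pt "-1 0 0 0.32 0" --pt "-1 0 0 0.4 0" --pt "-1 0 0 0.4 0"

```text
time_s: 3.5
position: [0.4836, 0.2459, 0.2381]
tcp_rot: [[-0.904, 0.427, 0.007], [0.427, 0.904, 0.002], [-0.006, 0.005, -1.0]]
force: [1.7, 0.5, -0.3]
opening: 0.474
grasp_force: 30.0
```

Emit:
step_arm --pt "-1 -0.02 -0.15 0 0" --pt "-1 -0.045 -0.32 0 0" --pt "-1 -0.07 -0.49 0 0" --pt "-1 -0.095 -0.66 0 0" --pt "-1 -0.12 -0.82 0 0" --pt "-1 -0.132 -0.932 0 0" --pt "-1 -0.132 -0.932 -0.13 0" --pt "-1 -0.132 -0.932 -0.28 0" --pt "-1 -0.132 -0.932 -0.43 0" --pt "-1 -0.132 -0.932 -0.58 0" --pt "-1 -0.132 -0.932 -0.68 0" --pt "-1 -0.132 -0.932 -0.74 0" --pt "-1 -0.132 -0.932 -0.77 0" --pt "-1 -0.132 -0.932 -0.784 0" --pt "-1 -0.132 -0.932 -0.784 0"

```text
time_s: 5.0
position: [0.4488, 0.0122, 0.0386]
tcp_rot: [[-0.904, 0.427, 0.0], [0.427, 0.904, -0.0], [-0.0, 0.0, -1.0]]
force: [-0.1, 0.9, -0.2]
opening: 0.477
grasp_force: 30.0
```

Emit:
step_arm --pt "-1 0 0 -0.004 0" --pt "-1 0 0 -0.006 0" --pt "1 0 0 -0.006 0" --pt "1 0 0 -0.006 0" --pt "1 0 0 -0.006 0" --pt "1 0 0 -0.006 0" --pt "1 0 0 -0.006 0" --pt "1 0 0 -0.006 0" --pt "1 0 0 0.1 0" --pt "1 0 0 0.25 0" --pt "1 0 0 0.4 0" --pt "1 0 0 0.6 0" --pt "1 0 0 0.8 0" --pt "1 0 0 0.8 0"

```text
time_s: 6.4
position: [0.4527, 0.0115, 0.2447]
tcp_rot: [[-0.904, 0.426, 0.014], [0.426, 0.905, -0.003], [-0.014, 0.003, -1.0]]
force: [0.8, -0.5, -1.0]
opening: 1.003
grasp_force: 0.0
```

Run:
```python
from rig import *
from h import *
for n in("scene","top"):
    c=capture(n);np.savez(n+"1.npz",**c)
s,t=[dict(np.load(n+"1.npz")) for n in("scene","top")]
im=[cv2.resize(c["color"][:,:,::-1][a:b,d:e],(400,400),interpolation=cv2.INTER_NEAREST) for c,a,b,d,e in((s,170,250,280,360),(t,180,260,160,240))]
cv2.imwrite("pics/y1.png",np.hstack(im))
cv2.imwrite("pics/s1.png",cv2.resize(s["color"][:,:,::-1],None,fx=1.3,fy=1.3))
```

```text
(no output)
```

View pics/y1.png

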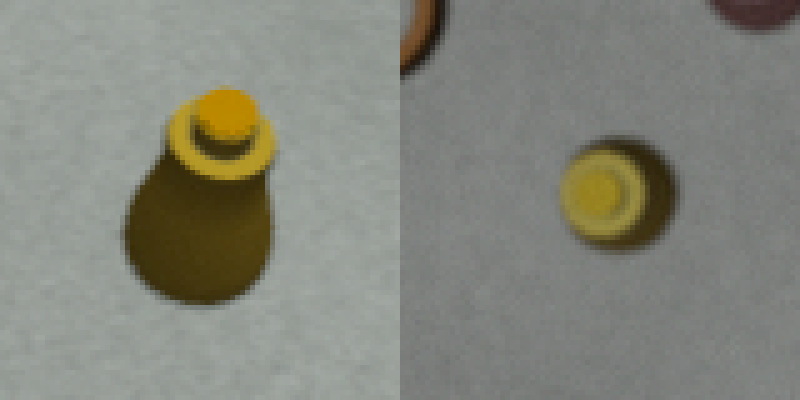

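View pics/s1.png

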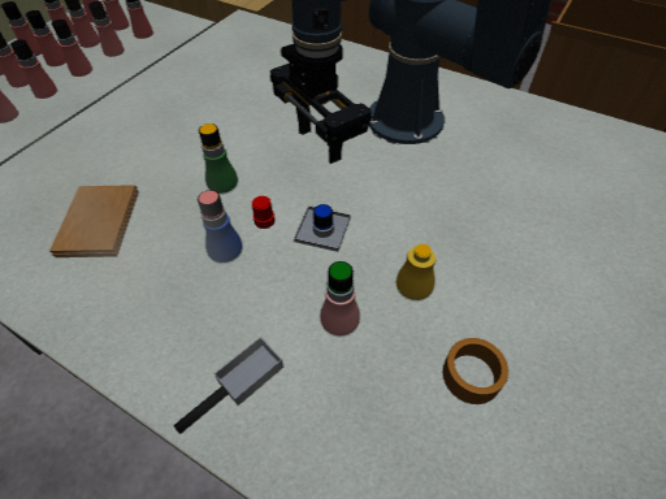

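Blue head stands upright in the tray; the yellow jar is upright with its foil at crop (226,113) in scene and (200,192) in top, both crops at 5x.

Run:
```python
from h import *
s,t=[dict(np.load(n+"1.npz")) for n in("scene","top")]
a=np.array([226.5,113.5])/5-.5+[280,170];b=np.array([200,193])/5-.5+[160,180];r=np.array([204,194])/5-.5+[160,180]
print(tri(s,a,t,b),plane(s,a,.117),plane(t,b,.117),plane(t,r,.1))
# lit yellow in top: whole shoulder disc
h=cv2.cvtColor(t["color"],cv2.COLOR_RGB2HSV);m=(h[...,0]>20)&(h[...,0]<35)&(h[...,1]>80)&(h[...,2]>125)
for ce,st in blobs(t,m):print(ce,st,plane(t,ce,.1))
```

```text
(array([0.48217859, 0.24368159, 0.11607567]), np.float64(0.0018541581721137216)) [0.4824809  0.24468395 0.117     ] [0.48250812 0.24268635 0.117     ] [0.48202806 0.2425687  0.1       ]
[199.5, 218.4] [192, 211, 17, 16, 202] [0.4817483  0.24497168 0.1       ]
[378.0, 229.0] [373, 224, 11, 11, 98] [ 0.44544523 -0.29081051  0.1       ]
```

Emit:
step_arm --pt "1 0 -0.15 0 0" --pt "1 0 -0.3 0 0" --pt "1 0 -0.45 0 0" --pt "1 0 -0.6 0 0" --pt "1 0 -0.6 0 0"

```text
time_s: 7.0
position: [0.4483, -0.1415, 0.2365]
tcp_rot: [[-0.902, 0.431, -0.002], [0.431, 0.902, -0.0], [0.002, -0.001, -1.0]]
force: [0.6, -0.4, -0.6]
opening: 0.997
grasp_force: 0.0
```

Emit:
step_arm --pt "1 0 -0.15 0 0" --pt "1 -0.01 -0.3 0 0" --pt "1 -0.01 -0.45 0 0" --pt "1 -0.01 -0.538 0 0" --pt "1 -0.01 -0.538 0 0" --pt "1 -0.01 -0.538 0 0" --pt "1 -0.01 -0.538 -0.1 0" --pt "1 -0.01 -0.538 -0.2 0" --pt "1 -0.01 -0.538 -0.3 0" --pt "1 -0.01 -0.538 -0.416 0" --pt "1 -0.01 -0.538 -0.416 0" --pt "1 -0.01 -0.538 -0.416 0"

```text
time_s: 8.2
position: [0.4457, -0.2704, 0.1342]
tcp_rot: [[-0.905, 0.425, -0.002], [0.425, 0.905, 0.002], [0.003, 0.001, -1.0]]
force: [-0.6, -0.2, -0.7]
opening: 0.998
grasp_force: 0.0
```

Emit:
step_arm --pt "-1 0 0 0 0" --pt "-1 0 0 0 0" --pt "-1 0 0 0 0" --pt "-1 0 0 0 0" --pt "-1 0 0 0 0" --pt "-1 0 0 0 0" --pt "-1 0 0 0 0" --pt "-1 0 0 0 0" --pt "-1 0 0 0.04 0" --pt "-1 0 0 0.08 0" --pt "-1 0 0 0.12 0" --pt "-1 0 0 0.18 0" --pt "-1 0 0 0.25 0" --pt "-1 0 0 0.32 0" --pt "-1 0 0 0.4 0" --pt "-1 0 0 0.4 0"

```text
time_s: 9.8
position: [0.4477, -0.2736, 0.2379]
tcp_rot: [[-0.904, 0.427, 0.005], [0.426, 0.904, -0.005], [-0.007, -0.002, -1.0]]
force: [0.9, -0.1, 0.1]
opening: 0.478
grasp_force: 30.0
```

Emit:
step_arm --pt "-1 0.01 0.1 0 0" --pt "-1 0.02 0.25 0 0" --pt "-1 0.03 0.4 0 0" --pt "-1 0.04 0.55 0 0" --pt "-1 0.05 0.7 0 0" --pt "-1 0.06 0.85 0 0" --pt "-1 0.07 1.0 0 0"

```text
time_s: 10.5
position: [0.4631, -0.0207, 0.2341]
tcp_rot: [[-0.904, 0.427, -0.001], [0.427, 0.904, 0.0], [0.001, -0.0, -1.0]]
force: [0.1, 0.5, -0.2]
opening: 0.474
grasp_force: 30.0
```

Emit:
step_arm --pt "-1 0.01 0.15 0 0" --pt "-1 0.03 0.3 0 0" --pt "-1 0.04 0.45 0 0" --pt "-1 0.05 0.6 0 0" --pt "-1 0.06 0.75 0 0" --pt "-1 0.07 0.88 0 0" --pt "-1 0.072 0.96 0 0" --pt "-1 0.072 1.0 0 0" --pt "-1 0.072 1.0 0 0"

```text
time_s: 11.4
position: [0.4811, 0.2285, 0.2341]
tcp_rot: [[-0.905, 0.425, -0.001], [0.425, 0.905, -0.0], [0.001, -0.001, -1.0]]
force: [-0.4, -0.5, -0.3]
opening: 0.47
grasp_force: 30.0
```

Emit:
step_arm --pt "-1 0 0.066 0 0" --pt "-1 0 0.066 0 0" --pt "-1 0 0.066 0 0" --pt "-1 0 0.066 -0.1 0" --pt "-1 0 0.066 -0.2 0" --pt "-1 0 0.066 -0.28 0" --pt "-1 0 0.066 -0.31 0" --pt "-1 0 0.066 -0.33 0" --pt "-1 0 0.066 -0.35 0" --pt "-1 0 0.066 -0.37 0" --pt "-1 0 0.066 -0.385 0" --pt "-1 0 0.066 -0.393 0" --pt "-1 0 0.066 -0.393 0"

```text
time_s: 12.7
position: [0.4815, 0.2443, 0.1362]
tcp_rot: [[-0.904, 0.427, -0.0], [0.427, 0.904, -0.0], [0.0, -0.0, -1.0]]
force: [-0.2, -0.6, -0.4]
opening: 0.476
grasp_force: 30.0
```

No resistance on the way down, so it fits. Release, rise, and go above the green head.

Emit:
step_arm --pt "-1 0 0 -0.005 0" --pt "1 0 0 -0.005 0" --pt "1 0 0 -0.005 0" --pt "1 0 0 -0.005 0" --pt "1 0 0 -0.005 0" --pt "1 0 0 -0.005 0" --pt "1 0 0 -0.005 0" --pt "1 0 0 0.1 0" --pt "1 0 0 0.25 0" --pt "1 0 0 0.407 0" --pt "1 0 0 0.407 0" --pt "1 0.0 -0.1 0.407 0" --pt "1 0 -0.2 0.407 0" --pt "1 0 -0.3 0.407 0" --pt "1 0 -0.4 0.407 0" --pt "1 0 -0.5 0.407 0" --pt "1 0 -0.6 0.407 0" --pt "1 0 -0.6 0.407 0"

```text
time_s: 14.5
position: [0.4814, 0.092, 0.2374]
tcp_rot: [[-0.903, 0.43, -0.001], [0.43, 0.903, -0.001], [0.001, -0.001, -1.0]]
force: [-0.4, 0.4, 0.3]
opening: 0.997
grasp_force: 0.0
```

Run:
```python
from rig import *
from h import *
for n in("scene","top"):
    c=capture(n);np.savez(n+"2.npz",**c)
s,t=[dict(np.load(n+"2.npz")) for n in("scene","top")]
f=lambda c,x,y:cv2.resize(c["color"][:,:,::-1][y-30:y+30,x-30:x+30],(300,300),interpolation=cv2.INTER_NEAREST)
cv2.imwrite("pics/2.png",np.vstack([np.hstack([f(s,327,200),f(t,200,218)]),np.hstack([f(s,167,120),f(t,370,228)])]))
```

```text
(no output)
```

View pics/2.png

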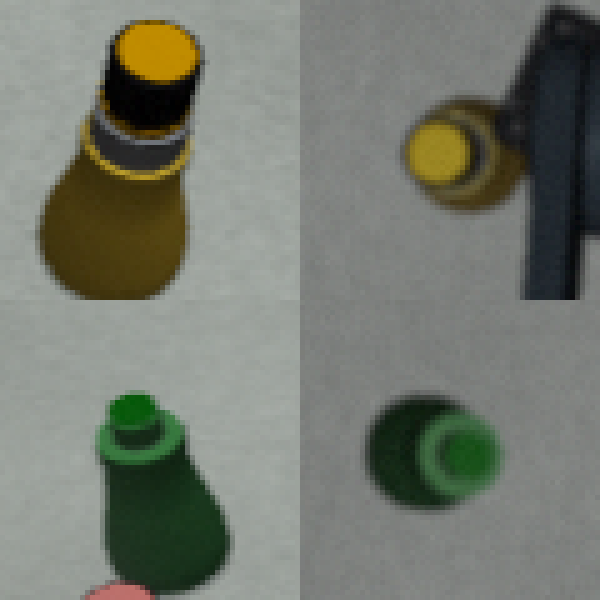

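Yellow head is seated; green jar foil at crop (133,111) scene, (168,155) top.

Run:
```python
from h import *
s,t=[dict(np.load(n+"2.npz")) for n in("scene","top")]
a=np.array([133.5,411.5-300])/5-.5+[137,90];b=np.array([168.5,155.5])/5-.5+[340,198];r=np.array([459-300,155.5])/5-.5+[340,198]
print(tri(s,a,t,b),plane(s,a,.117),plane(t,b,.117),plane(t,r,.1))
```

```text
(array([ 0.44670371, -0.27123553,  0.11669458]), np.float64(0.0012731172258138794)) [ 0.44666525 -0.27033873  0.117     ] [ 0.44710939 -0.27166249  0.117     ] [ 0.44681337 -0.27071295  0.1       ]
```

Emit:
step_arm --pt "1 0.15 0.06 0 0" --pt "1 0.3 0.12 0 0" --pt "1 0.45 0.18 0 0" --pt "1 0.554 0.232 0 0" --pt "1 0.554 0.232 0 0" --pt "1 0.554 0.232 0 0" --pt "1 0.554 0.232 -0.1 0" --pt "1 0.554 0.232 -0.2 0" --pt "1 0.554 0.232 -0.3 0" --pt "1 0.554 0.232 -0.414 0" --pt "1 0.554 0.232 -0.414 0" --pt "1 0.554 0.232 -0.414 0"

```text
time_s: 15.8
position: [0.619, 0.1523, 0.1346]
tcp_rot: [[-0.904, 0.427, -0.002], [0.427, 0.904, -0.0], [0.002, -0.001, -1.0]]
force: [-0.1, -0.3, 0.3]
opening: 0.999
grasp_force: 0.0
```

Emit:
step_arm --pt "-1 0 0 0 0" --pt "-1 0 0 0 0" --pt "-1 0 0 0 0" --pt "-1 0 0 0 0" --pt "-1 0 0 0 0" --pt "-1 0 0 0 0" --pt "-1 0 0 0 0" --pt "-1 0 0 0 0" --pt "-1 0 0 0.04 0" --pt "-1 0 0 0.08 0" --pt "-1 0 0 0.12 0" --pt "-1 0 0 0.18 0" --pt "-1 0 0 0.25 0" --pt "-1 0 0 0.32 0" --pt "-1 0 0 0.4 0" --pt "-1 0 0 0.4 0"

```text
time_s: 17.4
position: [0.6223, 0.1524, 0.2387]
tcp_rot: [[-0.904, 0.427, 0.008], [0.427, 0.904, 0.0], [-0.007, 0.004, -1.0]]
force: [0.3, 0.2, -0.6]
opening: 0.477
grasp_force: 30.0
```

Emit:
step_arm --pt "-1 -0.05 -0.12 0 0" --pt "-1 -0.11 -0.26 0 0" --pt "-1 -0.17 -0.4 0 0" --pt "-1 -0.23 -0.55 0 0" --pt "-1 -0.29 -0.7 0 0" --pt "-1 -0.352 -0.84 0 0"

```text
time_s: 18.0
position: [0.531, -0.0591, 0.2341]
tcp_rot: [[-0.904, 0.427, -0.001], [0.427, 0.904, -0.0], [0.001, -0.0, -1.0]]
force: [1.2, -0.4, -1.2]
opening: 0.476
grasp_force: 30.0
```

Emit:
step_arm --pt "-1 -0.06 -0.14 0 0" --pt "-1 -0.12 -0.28 0 0" --pt "-1 -0.18 -0.43 0 0" --pt "-1 -0.24 -0.58 0 0" --pt "-1 -0.3 -0.74 0 0" --pt "-1 -0.343 -0.852 0 0" --pt "-1 -0.343 -0.852 0 0" --pt "-1 -0.343 -0.852 0 0" --pt "-1 -0.343 -0.852 -0.1 0" --pt "-1 -0.343 -0.852 -0.2 0" --pt "-1 -0.343 -0.852 -0.28 0" --pt "-1 -0.343 -0.852 -0.31 0" --pt "-1 -0.343 -0.852 -0.33 0" --pt "-1 -0.343 -0.852 -0.35 0" --pt "-1 -0.343 -0.852 -0.37 0" --pt "-1 -0.343 -0.852 -0.385 0" --pt "-1 -0.343 -0.852 -0.393 0" --pt "-1 -0.343 -0.852 -0.393 0"

```text
time_s: 19.8
position: [0.4463, -0.2708, 0.1362]
tcp_rot: [[-0.904, 0.427, -0.0], [0.427, 0.904, 0.0], [0.0, 0.0, -1.0]]
force: [-0.4, 0.5, -0.4]
opening: 0.471
grasp_force: 30.0
```

Release, rise, step partway towards the pink head, and look.

Emit:
step_arm --pt "-1 0 0 -0.005 0" --pt "1 0 0 -0.005 0" --pt "1 0 0 -0.005 0" --pt "1 0 0 -0.005 0" --pt "1 0 0 -0.005 0" --pt "1 0 0 -0.005 0" --pt "1 0 0 -0.005 0" --pt "1 0 0 0.1 0" --pt "1 0 0 0.25 0" --pt "1 0 0 0.407 0" --pt "1 0 0 0.407 0" --pt "1 0.0 0.15 0.407 0" --pt "1 0 0.3 0.407 0" --pt "1 0 0.45 0.407 0" --pt "1 0 0.6 0.407 0" --pt "1 0 0.6 0.407 0" --pt "1 0 0.6 0.407 0"

```text
time_s: 21.5
position: [0.4462, -0.1201, 0.2378]
tcp_rot: [[-0.905, 0.425, -0.0], [0.425, 0.905, -0.0], [0.0, -0.0, -1.0]]
force: [0.5, -0.3, -0.2]
opening: 0.998
grasp_force: 0.0
```

Run:
```python
from rig import *
from h import *
for n in("scene","top"):
    c=capture(n);np.savez(n+"3.npz",**c)
s,t=[dict(np.load(n+"3.npz")) for n in("scene","top")]
f=lambda c,x,y:cv2.resize(c["color"][:,:,::-1][y-30:y+30,x-30:x+30],(300,300),interpolation=cv2.INTER_NEAREST)
cv2.imwrite("pics/3.png",np.vstack([np.hstack([f(s,261,225),f(t,230,172)]),np.hstack([f(s,167,120),f(t,370,228)])]))
```

```text
(no output)
```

View pics/3.png

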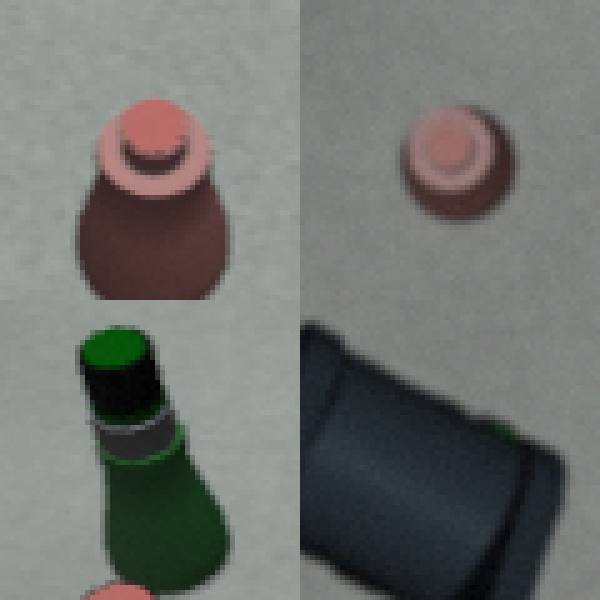

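Green is seated. Pink jar foil at crop (154,126) scene, (148,147) top.

Run:
```python
from h import *
s,t=[dict(np.load(n+"3.npz")) for n in("scene","top")]
a=np.array([154.5,126.5])/5-.5+[231,195];b=np.array([148.5,147.])/5-.5+[200,142];r=np.array([152.5,149.5])/5-.5+[200,142]
print(tri(s,a,t,b),plane(s,a,.117),plane(t,b,.117),plane(t,r,.1))
```

```text
(array([0.6226258 , 0.15430485, 0.11495499]), np.float64(0.00031353673715479017)) [0.62371834 0.15509329 0.117     ] [0.62245409 0.15403871 0.117     ] [0.62296997 0.15269669 0.1       ]
```

Emit:
step_arm --pt "1 0.15 -0.02 0 0" --pt "1 0.3 -0.04 0 0" --pt "1 0.45 -0.06 0 0" --pt "1 0.625 -0.075 0 0" --pt "1 0.625 -0.075 0 0" --pt "1 0.625 -0.075 0 0" --pt "1 0.625 -0.075 -0.1 0" --pt "1 0.625 -0.075 -0.2 0" --pt "1 0.625 -0.075 -0.3 0" --pt "1 0.625 -0.075 -0.414 0" --pt "1 0.625 -0.075 -0.414 0" --pt "1 0.625 -0.075 -0.414 0"

```text
time_s: 22.8
position: [0.6015, -0.1399, 0.1347]
tcp_rot: [[-0.904, 0.428, -0.002], [0.428, 0.904, 0.001], [0.002, -0.0, -1.0]]
force: [0.3, -0.3, 0.0]
opening: 1.004
grasp_force: 0.0
```

Emit:
step_arm --pt "-1 0 0 0 0" --pt "-1 0 0 0 0" --pt "-1 0 0 0 0" --pt "-1 0 0 0 0" --pt "-1 0 0 0 0" --pt "-1 0 0 0 0" --pt "-1 0 0 0 0" --pt "-1 0 0 0 0" --pt "-1 0 0 0.04 0" --pt "-1 0 0 0.08 0" --pt "-1 0 0 0.12 0" --pt "-1 0 0 0.18 0" --pt "-1 0 0 0.25 0" --pt "-1 0 0 0.32 0" --pt "-1 0 0 0.4 0" --pt "-1 0 0 0.4 0"

```text
time_s: 24.4
position: [0.6047, -0.1403, 0.2385]
tcp_rot: [[-0.904, 0.427, 0.007], [0.427, 0.904, -0.003], [-0.008, 0.0, -1.0]]
force: [1.0, 0.8, -0.3]
opening: 0.472
grasp_force: 30.0
```

Emit:
step_arm --pt "-1 0 0.1 0 0" --pt "-1 0.01 0.25 0 0" --pt "-1 0.02 0.4 0 0" --pt "-1 0.04 0.55 0 0" --pt "-1 0.06 0.7 0 0" --pt "-1 0.079 0.8 0 0"

```text
time_s: 25.0
position: [0.6217, 0.0632, 0.2339]
tcp_rot: [[-0.905, 0.425, -0.001], [0.425, 0.905, 0.001], [0.001, 0.0, -1.0]]
force: [0.1, -1.3, -0.6]
opening: 0.477
grasp_force: 30.0
```

Emit:
step_arm --pt "-1 0 0.12 0 0" --pt "-1 0 0.24 0 0" --pt "-1 0 0.34 0 0" --pt "-1 0 0.375 0 0" --pt "-1 0 0.375 0 0" --pt "-1 0 0.375 0 0" --pt "-1 0 0.375 -0.1 0" --pt "-1 0 0.375 -0.2 0" --pt "-1 0 0.375 -0.28 0" --pt "-1 0 0.375 -0.31 0" --pt "-1 0 0.375 -0.33 0" --pt "-1 0 0.375 -0.35 0" --pt "-1 0 0.375 -0.37 0" --pt "-1 0 0.375 -0.385 0" --pt "-1 0 0.375 -0.393 0" --pt "-1 0 0.375 -0.393 0"

```text
time_s: 26.6
position: [0.6223, 0.1543, 0.1362]
tcp_rot: [[-0.904, 0.427, -0.0], [0.427, 0.904, -0.0], [0.0, -0.0, -1.0]]
force: [-0.9, -0.2, -0.4]
opening: 0.475
grasp_force: 30.0
```

Emit:
step_arm --pt "-1 0 0 -0.005 0" --pt "1 0 0 -0.005 0" --pt "1 0 0 -0.005 0" --pt "1 0 0 -0.005 0" --pt "1 0 0 -0.005 0" --pt "1 0 0 -0.005 0" --pt "1 0 0 -0.005 0" --pt "1 0 0 0.1 0" --pt "1 0 0 0.25 0" --pt "1 0 0 0.407 0" --pt "1 0 0 0.407 0" --pt "1 -0.15 0 0.407 0" --pt "1 -0.3 0 0.407 0" --pt "1 -0.4 0 0.407 0" --pt "1 -0.4 0 0.407 0" --pt "1 -0.4 0 0.407 0"

```text
time_s: 28.2
position: [0.5226, 0.1543, 0.238]
tcp_rot: [[-0.904, 0.426, 0.001], [0.426, 0.904, -0.0], [-0.001, 0.0, -1.0]]
force: [-0.2, 0.5, 0.9]
opening: 1.001
grasp_force: 0.0
```

Run:
```python
from rig import *
from h import *
for n in("scene","top"):
    c=capture(n);np.savez(n+"4.npz",**c)
s,t=[dict(np.load(n+"4.npz")) for n in("scene","top")]
f=lambda c,x,y:cv2.resize(c["color"][:,:,::-1][y-25:y+25,x-25:x+25],(250,250),interpolation=cv2.INTER_NEAREST)
cv2.imwrite("pics/4.png",np.vstack([np.hstack([f(s,261,225),f(s,165,172),f(s,249,170)]),np.hstack([f(t,230,172),f(t,325,178),f(t,277,228)])]))
```

```text
(no output)
```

View pics/4.png

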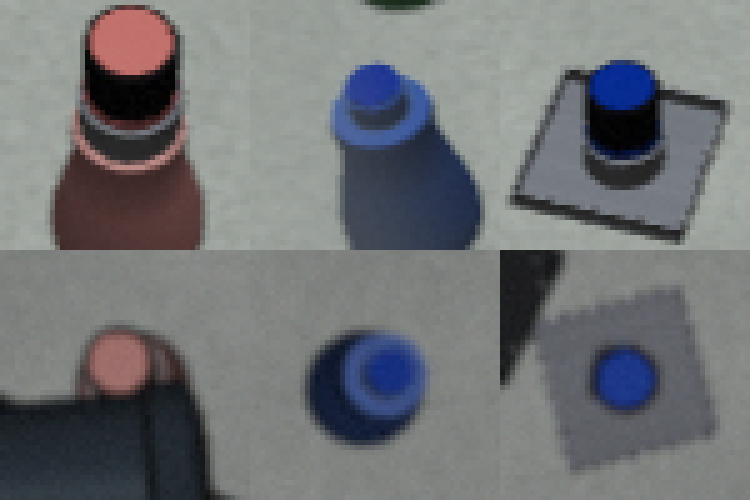

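Pink is seated. Blue foil: (123,86) scene, (137,120) top. Blue head's disc in the tray: (123,85) scene, (125,128) top (5x crops).

Run:
```python
from h import *
s,t=[dict(np.load(n+"4.npz")) for n in("scene","top")]
g=lambda u,o:(np.array(u)+.5)/5-.5+np.array(o)-25
a=g((123,86),(165,172));b=g((137,120),(325,178));r=g((134,123),(325,178))
print(tri(s,a,t,b),plane(s,a,.117),plane(t,b,.117),plane(t,r,.1))
a=g((123,85),(249,170));b=g((125,128),(277,228));print(tri(s,a,t,b),plane(s,a,.063),plane(t,b,.063))
```

```text
(array([ 0.60271559, -0.13729936,  0.11840806]), np.float64(0.00029207836885139943)) [ 0.6017889  -0.13825216  0.117     ] [ 0.6029591  -0.13765595  0.117     ] [ 0.60294101 -0.13873009  0.1       ]
(array([0.44925686, 0.01282612, 0.06448978]), np.float64(0.002179512882108841)) [0.44757545 0.01304488 0.063     ] [0.44978183 0.01181149 0.063     ]
```

Emit:
step_arm --pt "1 -0.1 -0.19 0 0" --pt "1 -0.2 -0.38 0 0" --pt "1 -0.295 -0.568 0 0" --pt "1 -0.295 -0.568 0 0" --pt "1 -0.295 -0.568 0 0" --pt "1 -0.295 -0.568 -0.15 0" --pt "1 -0.295 -0.568 -0.3 0" --pt "1 -0.295 -0.568 -0.45 0" --pt "1 -0.295 -0.568 -0.6 0" --pt "1 -0.295 -0.568 -0.7 0" --pt "1 -0.295 -0.568 -0.77 0" --pt "1 -0.295 -0.568 -0.806 0" --pt "1 -0.295 -0.568 -0.806 0" --pt "1 -0.295 -0.568 -0.806 0"

```text
time_s: 29.7
position: [0.4496, 0.0126, 0.0367]
tcp_rot: [[-0.905, 0.426, 0.001], [0.426, 0.905, -0.0], [-0.001, 0.0, -1.0]]
force: [0.1, 0.3, 0.3]
opening: 1.006
grasp_force: 0.0
```

Emit:
step_arm --pt "-1 0 0 0 0" --pt "-1 0 0 0 0" --pt "-1 0 0 0 0" --pt "-1 0 0 0 0" --pt "-1 0 0 0 0" --pt "-1 0 0 0 0" --pt "-1 0 0 0 0" --pt "-1 0 0 0 0" --pt "-1 0 0 0.04 0" --pt "-1 0 0 0.12 0" --pt "-1 0 0 0.24 0" --pt "-1 0 0 0.38 0" --pt "-1 0 0 0.52 0" --pt "-1 0 0 0.66 0" --pt "-1 0 0 0.76 0" --pt "-1 0 0 0.8 0" --pt "-1 0 0 0.8 0"

```text
time_s: 31.4
position: [0.4491, 0.0122, 0.2378]
tcp_rot: [[-0.904, 0.427, 0.003], [0.427, 0.904, -0.001], [-0.003, 0.001, -1.0]]
force: [-0.7, -0.0, -0.4]
opening: 0.474
grasp_force: 30.0
```

Emit:
step_arm --pt "-1 0.1 -0.1 0 0" --pt "-1 0.22 -0.215 0 0" --pt "-1 0.34 -0.335 0 0" --pt "-1 0.46 -0.45 0 0" --pt "-1 0.56 -0.55 0 0" --pt "-1 0.614 -0.6 0 0" --pt "-1 0.614 -0.6 0 0" --pt "-1 0.614 -0.6 0 0" --pt "-1 0.614 -0.6 -0.1 0" --pt "-1 0.614 -0.6 -0.2 0" --pt "-1 0.614 -0.6 -0.28 0" --pt "-1 0.614 -0.6 -0.31 0" --pt "-1 0.614 -0.6 -0.33 0" --pt "-1 0.614 -0.6 -0.35 0" --pt "-1 0.614 -0.6 -0.37 0" --pt "-1 0.614 -0.6 -0.39 0" --pt "-1 0.614 -0.6 -0.401 0" --pt "-1 0.614 -0.6 -0.401 0"

```text
time_s: 33.2
position: [0.6019, -0.1377, 0.136]
tcp_rot: [[-0.904, 0.427, -0.001], [0.427, 0.904, 0.0], [0.001, -0.0, -1.0]]
force: [-0.3, -0.7, -1.1]
opening: 0.473
grasp_force: 30.0
```

Emit:
step_arm --pt "-1 0 0 -0.005 0" --pt "1 0 0 -0.005 0" --pt "1 0 0 -0.005 0" --pt "1 0 0 -0.005 0" --pt "1 0 0 -0.005 0" --pt "1 0 0 -0.005 0" --pt "1 0 0 -0.005 0" --pt "1 0 0 0.1 0" --pt "1 0 0 0.25 0" --pt "1 0 0 0.407 0" --pt "1 0 0 0.407 0" --pt "1 -0.15 0.1 0.407 0" --pt "1 -0.3 0.2 0.407 0" --pt "1 -0.45 0.4 0.407 0" --pt "1 -0.6 0.6 0.407 0" --pt "1 -0.6 0.6 0.407 0" --pt "1 -0.6 0.6 0.407 0"

```text
time_s: 34.9
position: [0.4482, 0.015, 0.2374]
tcp_rot: [[-0.906, 0.424, -0.004], [0.424, 0.906, 0.001], [0.004, -0.0, -1.0]]
force: [0.5, -0.7, 0.1]
opening: 1.001
grasp_force: 0.0
```

Run:
```python
from rig import *
from h import *
for n in("scene","top"):
    c=capture(n);cv2.imwrite(f"pics/{n}5.png",cv2.resize(c["color"][:,:,::-1],None,fx=1.5,fy=1.5))
```

```text
(no output)
```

View pics/scene5.png

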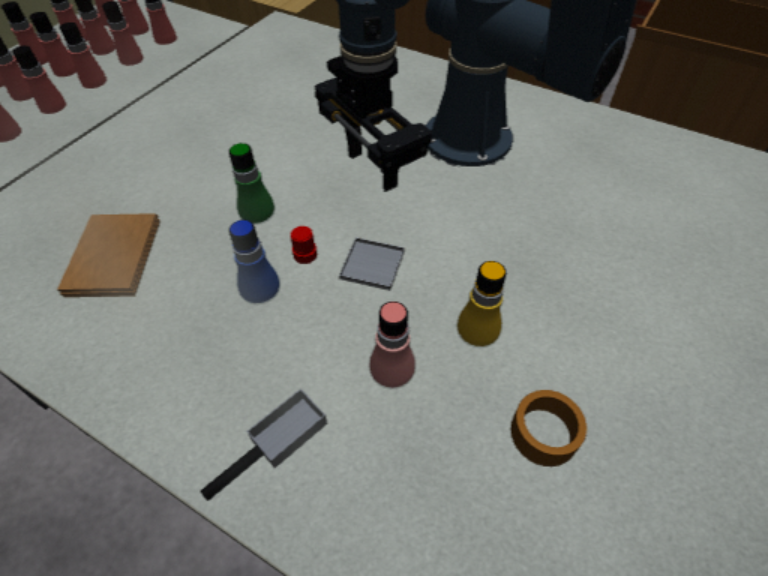

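View pics/top5.png

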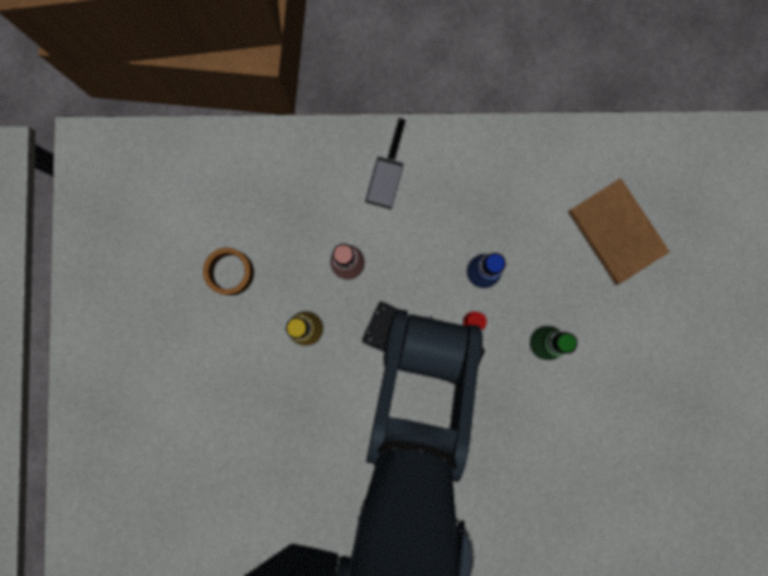

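All four heads match their jars and sit down: green (241,150), blue (243,230), yellow (491,270) and pink (393,315) in the scene view. The discs are at the same pixels as at the start, and the tape and red decoy have not moved.

```bash
python3 -c "
from rig import *
print(hand_in())"
```

```text
the job is handed in; nothing more can be done
None
```

All four grinder heads are seated on the jars of their own colour, the jars, tape and red look-alike stayed where they were, and the job was handed in at about 35 s.

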